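# Fold the stay and let the curing-box lid down on the fingers

### The job

The small grey curing box stands open, its lid propped up by a folding stay at its right-hand side. Push the stay's thumb tab back with the fingertips so that the stay folds and the lid drops on to the outside of the fingers, then let the lid down on the fingers until it is fully shut, without letting it fall or bang, because fresh mounts are setting inside. Touch the lid only from beneath, grip and lift nothing, and leave the things in the box and round it where they are.

Things in the scene. Friction and masses are not known exactly. Their poses are not given: they have to be found in the camera images.
- curing_box: grey sheet-metal box with an open top, 92 mm deep (x) by 160 mm wide (y) by 72 mm high, walls 3 mm, fixed to the worktop. Origin: centre of its underside, on the worktop. Its own x axis points from the front (lip side, towards the robot) to the hinge side, y to its left, z up. The lid's hinge axis runs along its own y at x = +46 mm, z = 73.5 mm.
- lid (a joint): opening angle of the lid in rad: 0 = shut on the rim, about 1.31 = propped open by the stay. The hinge runs along the far edge. The lid weighs about 0.4 kg; a weak hinge spring carries only part of that, so with the stay folded it falls shut by itself in about half a second and bangs, unless it is held from beneath. It takes 0.3 to 1.5 N at its lip to hold it.
- lid_hinge (a point): a point on the lid's hinge axis, at the middle of its width, level with the lid's underside when it is shut
- lip_edge (a point): middle of the lid's front edge, at its underside. The lid is a flat plate 162 mm wide that reaches 114 mm from the hinge axis to this edge; when shut it overhangs the front wall of the box by 22 mm as a finger lip, its underside 73.5 mm above the worktop. The lip runs the whole width of the lid.
- lid_shell: the lid's plate with its smooth flat underside and front edge, 4 mm thick; this is what the fingers may carry. Origin on the hinge axis, x axis from the front edge to the hinge, z out of the lid's outer face.
- lid_cover: the raised panel, 100 x 150 mm, on the lid's outer (upper) face: not to be touched
- stay (a joint): angle of the stay's lower bar in rad: 0 = folded into the box (lid shut), about 1.78 = locked at its stop. The stay is two flat steel bars, 49 and 42 mm long, joined by a pivot, 9 mm inside the right-hand wall. The lower bar turns about a pin 78 mm in front of the lid's hinge and 8 mm below it; the upper bar is pinned under the lid 66 mm from the hinge.
- stay_tab (a point): centre of the face of the stay's thumb tab, a ribbed steel plate 24 mm long and 26 mm wide at the upper end of the lower bar, standing inwards from the bar, under the open lid. Locked, it is about 30 mm above the rim and 20 mm nearer the front than the middle of the box; its face looks to the front and about 30 degrees up.
- cup_a: blue mould cup, 41 mm across, 30 mm high, standing loose in the box; origin at the centre of its underside
- cup_b: a second such cup in the box
- sample: round resin mount, 27 mm across, 17 mm high, standing loose in the box; origin at the centre of its underside
- tray: small wooden tray, 64 x 140 x 30 mm, left of the box, its length pointing away from the robot; origin at the centre of its underside
- mount_a: round resin mount, 28 mm across, 19 mm high, in the tray
- mount_b: round resin mount, 26 mm across, 22 mm high, in the tray
- vial: small upright screw-cap vial, 38 mm across, 86 mm high, right of the box; origin at the centre of its underside
- tweezers: steel tweezers, 127 mm long, 9 mm high, lying on the worktop in front of the box, to the left
- stay_pivot (a point): the pivot that joins the stay's two bars. Locked, it stands 9 mm to the front of the straight line between the bars' end pins and the lid's weight keeps it there. Pushing it (at the tab) about 10 mm to the rear and down, with under 2 N, carries it through that line; then the stay folds by itself to the rear and down into the box as the lid falls.

How it is judged:
On the way:
1. the stay has folded and the lid, clear of the rim, rests on the fingers (value of joint lid between 0.2 and 1.15 rad and velocity of joint lid above -0.8 rad/s and value of joint stay below 1.4 rad and contact force between lid_shell and the fingers above 0.15 N), for 0.2 s.
At the end, for the whole second after the job is handed in: the lid is shut on the rim (within 0.025 rad, 3 mm at the lip) and at rest, the stay folded away inside (value of joint lid below 0.025 rad and value of joint stay below 0.25 rad and velocity of joint lid between -0.05 and 0.05 rad/s); the robot touches nothing.
It fails at once if the lid bangs shut (closing faster than 1.4 rad/s, 0.16 m/s at the lip, in its last 0.12 rad) (value of joint lid below 0.12 rad and velocity of joint lid below -1.4 rad/s).
It fails at once if the lid's outer face is touched (lid gripped, or pushed from above) (contact force between lid_cover and the fingers above 0.5 N or contact force between lid_cover and the arm above 0.5 N).
It fails at once if the box, its lid or its stay is pushed with more than 25 N (contact force between curing_box and the fingers above 25 N or contact force between curing_box and the arm above 25 N).
It fails at once if something in the box is shifted more than 10 mm or lifted (distance of any of cup_a, cup_b, sample from where it was at the start of the episode above 0.01 m).
It fails at once if something beside the box is shifted more than 15 mm or lifted (distance of any of tray, mount_a, mount_b, vial, tweezers from where it was at the start of the episode above 0.015 m).
It also fails if it takes over 51 s, if anything falls off the work surface, if the arm or the gripper's body presses on something with over 40 N, if the wrist force passes 120 N, or if a joint passes its speed limit or range.

### The arm

A 6-joint arm with a two-finger parallel gripper is mounted at the origin on a cart in front of the work surface, level with it; the furniture and walls round the work are solid. World frame = base frame: x ahead of the robot, y to its left, z up, the work surface at z = 0. Lengths are in m, angles in rad, forces in N, time in s.
With the tool pointing down it reaches from about 0.375 to 0.9 m from the base axis. Payload 3.1 kg.
Tool frame: the origin (TCP) lies at the very end of the fingers, on their centre line; the grasp point (between the pads) lies 19 mm behind it; z points along the fingers, y is the direction in which the jaws open and shut (so a half turn about z gives the same grasp; the last joint's range is limited). The gripper opens to 87 mm and grips with 3 to 60 N. Pads are 19 mm wide; open, the fingers measure 117 mm over their backs; the gripper's body (75 mm by 190 mm) begins 51 mm behind the grasp point.
Start: joints at [-1.502, 0.527, 1.433, -0, 1.181, -0.178], TCP at [0.153, -0.606, 0.223] pointing down, gripper open.
Joint ranges: [-3.08, 3.08], [-0.75, 2.2], [0.22, 2.44], [-1.43, 4.57], [0, 2.65], [-2.85, 2.85]. Speed limits (rad/s): [2.79, 2.79, 3.14, 3.14, 3.14, 3.14].

### API

Orientations are given as a unit quaternion [x, y, z, w].
In Python, from rig import robot, optics gives the robot as it stands.
- The arm moves only by the shell command python3 -m inch 'ROWS' [FORCE]. ROWS is JSON, a list of rows, each an object of numbers: "ax", "ay", "az": the turn, a rotation vector about the tool's x, y, z in rad; "dx", "dy", "dz": the shift along the tool's x, y, z in mm; "gripper": the opening in per cent of the stroke, from 0 (shut) to 100 (fully open). In form: [{"ax": .., "ay": .., "az": .., "dx": .., "dy": .., "dz": .., "gripper": ..}, ...]. A call has 1 to 8 rows; each row shifts and turns the commanded pose from where the row before left it, along the tool's axes as they then stand; what a row does not reach is not made up. A row lasts 1/10 s, in which the tool goes at most 50 mm and 8.59 degrees, less where a joint would pass 70% of its speed; a pose out of reach is approached as far as the arm can. A call with a gripper value outside its range is refused whole. The fingers move at their own pace and stop on an object; FORCE is the grip in N (left out, the last holds). Time passes only in rows, so rows that do not move let the fingers close. It gives the time, the measured TCP pose, the force and the opening at its end, in the units of the state.
- robot.get_obs(): the state, without advancing time (a new reading comes with each control period).
- optics.camera(name): name is "scene" or "top"; returns a dict with "img" (400x640x3 uint8, red, green, blue), "depth" (400x640 float32, m along the optical axis (not along the pixel's ray), 0 where there is no reading), "camera_matrix" (3x3 intrinsics, pixels), "position" and "attitude" of the camera in the world. Camera axes: x right, y up, looking along -z (the intrinsics and any distortion apply to the point x, -y, -z); pixel columns grow to the right and rows downward; lengths in m; the calibration is good to about 2 mm. A picture is of the moment at which its call begins.
- robot.hand_in(): hands the job in, once; it reports no verdict.
The state is a dict: "time": time; "q": joint angles; "joint_velocities": joint speeds; "joint_torque": joint torques, N m; "position": TCP position; "tool_rot": TCP orientation; "ft_force": force on the tool from outside, world axes, zero at the start; "moment": the same for the moment, N m; "grip_width": finger opening in m.
Only numpy, scipy, OpenCV 4.12 (cv2) and the standard library are available. Lean on these libraries where they do the work, as an engineer would, in place of code of your own. Each camera call takes 0.05 s, during which the arm holds its last target.

## Working session

There is one attempt and no reset: what is moved stays moved. The work goes in short steps, Python scripts to look and compute and a shell command to move; the robot and the scene stay as the last step left them, time stands still between calls to the robot, and variables do not carry over. Pictures are saved under pics/ and viewed, and the job is handed in when it is done.

```bash
ls; mkdir -p pics
python3 - <<'E'
from rig import robot, optics
import cv2,numpy as np
print(robot.get_obs())
for n in("scene","top"):
    c=optics.camera(n); cv2.imwrite(f"pics/{n}0.png",c["img"][...,::-1]); np.savez(f"{n}0.npz",**c)
    print(n,c["camera_matrix"],c["position"],c["attitude"])
E
```

```text
pics
{'time': 0.0, 'q': array([-1.50147856e+00,  5.28472614e-01,  1.43390340e+00,  3.77988334e-05,
        1.18139417e+00, -1.78503475e-01]), 'joint_velocities': array([-0.00090468, -0.00045147,  0.000898  ,  0.00137518,  0.00115144,
       -0.00096038]), 'joint_torque': array([-9.69896359e-05, -4.40046251e+01, -1.76591706e+01,  6.32063462e-02,
        5.84405672e-02, -1.72386826e-04]), 'position': array([ 0.15329316, -0.6051541 ,  0.22156733]), 'tool_rot': array([ 9.92333198e-01,  1.23586566e-01,  7.68599607e-05, -1.08618959e-03]), 'ft_force': array([-0.48012848,  0.53801546, -0.99855549]), 'moment': array([-0.01144336, -0.04061337, -0.02402268]), 'grip_width': 0.08697299643894546}
scene [[405.30248747   0.         315.44492936]
 [  0.         405.30248747 201.19499124]
 [  0.           0.           1.        ]] [ 0.9011372  -0.24158738  0.79547402] [0.271215   0.0958372  0.32563692 0.90067655]
top [[493.44013949   0.         320.27434883]
 [  0.         493.44013949 196.31512221]
 [  0.           0.           1.        ]] [0.44345078 0.14118781 1.1223149 ] [ 0.04643521 -0.05959464 -0.70319379  0.70697294]
```

View pics/scene0.png

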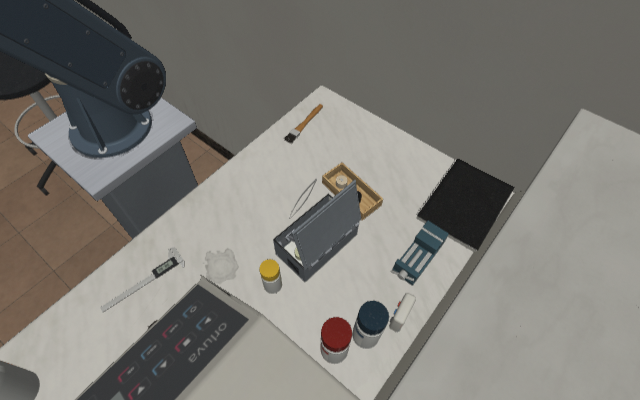

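View pics/top0.png

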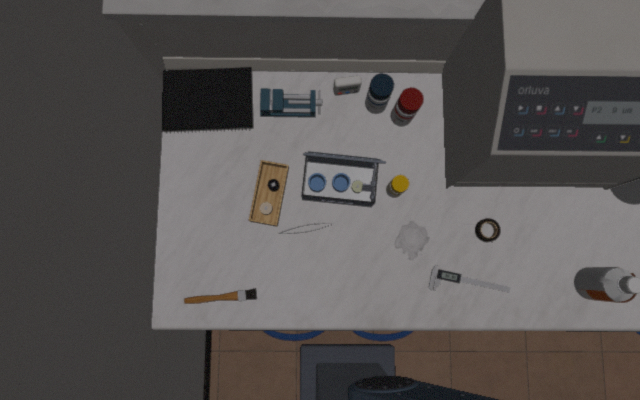

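```bash
cat > h.py <<'E'
import numpy as np
from scipy.spatial.transform import Rotation as R
def ray(c,u,v):
    K=c["camera_matrix"];d=np.array([(u-K[0,2])/K[0,0],-(v-K[1,2])/K[1,1],-1.])
    return np.array(c["position"]),R.from_quat(c["attitude"]).as_matrix()@d
def onz(c,u,v,z):
    p,d=ray(c,u,v);return p+d*(z-p[2])/d[2]
def bydepth(c,u,v):
    p,d=ray(c,u,v);return p+d*c["depth"][int(round(v)),int(round(u))]
def proj(c,P):
    K=c["camera_matrix"];q=R.from_quat(c["attitude"]).as_matrix().T@(np.array(P)-c["position"])
    return K[0,2]+K[0,0]*q[0]/-q[2],K[1,2]-K[1,1]*q[1]/-q[2]
E
python3 - <<'E'
import cv2,numpy as np
a=cv2.imread("pics/top0.png")[140:215,240:420];cv2.imwrite("pics/top_z.png",cv2.resize(a,None,fx=4.4,fy=4.4,interpolation=cv2.INTER_CUBIC))
a=cv2.imread("pics/scene0.png")[165:285,250:400];cv2.imwrite("pics/scene_z.png",cv2.resize(a,None,fx=5,fy=5,interpolation=cv2.INTER_CUBIC))
E
```

```text
(no output)
```

View pics/top_z.png

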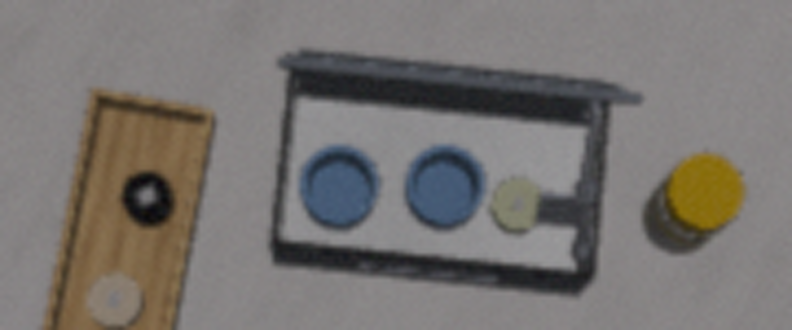

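View pics/scene_z.png

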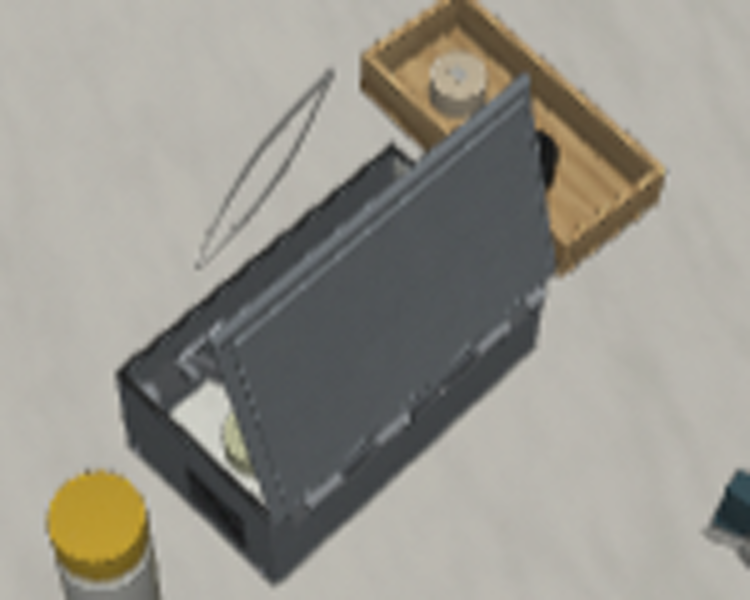

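Run:
```python
import numpy as np,cv2
from h import *
c=dict(np.load("top0.npz"))
d=c["depth"];K=c["camera_matrix"]
v,u=np.mgrid[140:215,240:420]
P=np.stack([(u-K[0,2])/K[0,0],-(v-K[1,2])/K[1,1],-np.ones(u.shape)],-1)*d[140:215,240:420][...,None]
W=P@R.from_quat(c["attitude"]).as_matrix().T+c["position"]
Z=W[...,2]
print("table",np.median(Z[60:,:40]), "noise",Z[60:,:20].std())
np.set_printoptions(linewidth=250)
m=(abs(Z-.072)<.006)
cv2.imwrite("pics/m.png",cv2.resize((np.clip(Z,0,.2)/.2*255).astype(np.uint8),None,fx=4.4,fy=4.4,interpolation=cv2.INTER_NEAREST))
# rim pixels fit, excluding other objects
mm=m.copy(); mm[:, :60]=0; mm[:,142:]=0
n,l,s,ce=cv2.connectedComponentsWithStats(mm.astype(np.uint8),connectivity=8)
print(s)
pts=W[mm][:,:2]
r=cv2.minAreaRect((pts*1000).astype(np.float32));print(r,cv2.boxPoints(r))
# lid front edge
lm=(Z>.15)&(u<400); q=W[lm]; print(len(q), q[:,2].max(), q[q[:,1].argmax()],q[q[:,1].argmin()])
# tab
for vv in range(180,197,2): print(vv,(Z[vv-140,355-240:380-240]*1000).round().astype(int))
```

```text
table 0.003642886891947139 noise 0.09139365279928813
[[    0     0   180    75 13154]
 [   61    16    78    48   301]
 [   69    16     4     1     4]
 [   75    17     3     1     3]
 [   79    17     4     1     4]
 [   86    18     6     1     6]
 [   95    19     7     1     7]
 [  105    20     6     1     6]
 [  115    21     6     1     6]
 [  122    22     1     1     1]
 [  124    22     6     1     6]
 [  134    23     1     1     1]
 [  131    52     1     1     1]]
((640.4180297851562, 79.44403839111328), (160.2851104736328, 90.39664459228516), 84.39450073242188) [[587.60767     4.0996246]
 [677.572      -4.730179 ]
 [693.2284    154.78845  ]
 [603.26404   163.61826  ]]
377 1.122314896187847 [0.66940807 0.15799489 0.18033786] [ 0.65615016 -0.00214305  0.18290857]
180 [  9  10  12  13   7   8   9   8   7  11  11   9  10  10  10  12   9 120 119  48  69  71  -1   2   0]
182 [ 27  30  28  26  25  29  25   9  11  10   9   8  10   7  10   9 114 111 118 116 116  75  -2   1   3]
184 [ 24  26  26  26  28  27  25  25 116 113 115 114 114 111 114 114 113 110 110 115 114  73   1   0   2]
186 [ 25  26  27  29  30  25  24 107 109 113 109 112 109 111 111 110 112 114 111 109  72  74   1   0  -2]
188 [ 32  25  29  25  29  27  27 100  99 101 102 102 105 109 103 104 105 102 108 106  74  74  -2   0  -1]
190 [ 27  31  32  29  28  27  24  94  96  93  94 100 101  96 100 100  99 105  97  66  76  71   0   1   3]
192 [18 27 28 27 25 17  8  7 14 10 11 13  9 13 13  6 77 89 89 71 76  1  2  1  0]
194 [10 10  7 10 12  9  9  9 12 12  8  6  9 12 14 12 81 80 62 72 74  2 -2  5  3]
196 [14 10  9 11 13 10 11  8 11 10 15 12 15 12 11 68 75 78 68 72 75 -5  1  1 -2]
```

View pics/m.png

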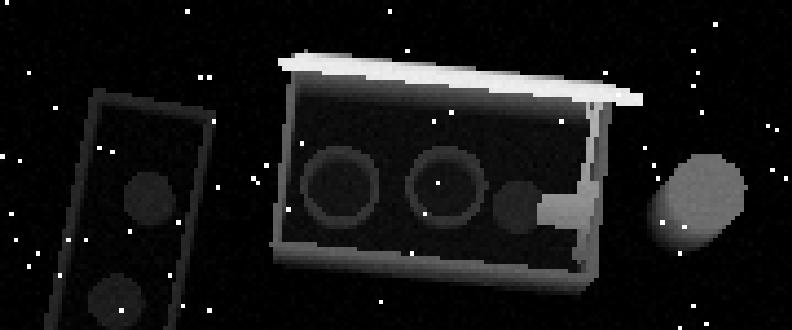

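Run:
```python
import numpy as np,cv2
from h import *
c=dict(np.load("top0.npz"))
d=c["depth"];K=c["camera_matrix"]
v,u=np.mgrid[0:400,0:640]
P=np.stack([(u-K[0,2])/K[0,0],-(v-K[1,2])/K[1,1],-np.ones(u.shape)],-1)*d[...,None]
W=P@R.from_quat(c["attitude"]).as_matrix().T+c["position"]
C=np.array([.6412,.0794]);ya=-.098
ex=np.array([np.cos(ya),np.sin(ya)]);ey=np.array([-ex[1],ex[0]])
B=np.stack([(W[...,:2]-C)@ex,(W[...,:2]-C)@ey,W[...,2]],-1)*1000
t=B[184:192,360:379];np.set_printoptions(suppress=True,linewidth=200)
for r in range(8):
    print([tuple(x.round().astype(int)) for x in t[r] if 85<x[2]<125])
vm=(u>385)&(u<415)&(v>170)&(v<200)&(W[...,2]>.078)&(W[...,2]<.1); print("vial box",B[vm].min(0),B[vm].max(0))
mm=(u>430)&(u<500)&(v<192)&(W[...,2]>.1)&(W[...,2]<.6)
print("machine",W[mm].min(0),W[mm].max(0))
ins=(abs(B[...,0])<60)&(abs(B[...,1])<95)
rim=ins&(abs(B[...,2]-72)<5); q=B[rim]
print("front",np.percentile(q[:,0],[0.5,2]),"y",np.percentile(q[:,1],[.5,2,98,99.5]))
lip=ins&(B[...,2]>165)&(B[...,2]<200);q=B[lip];print("lip",q.min(0),q.max(0),np.median(q,0))
```

```text
[(np.int64(-15), np.int64(-47), np.int64(116)), (np.int64(-14), np.int64(-49), np.int64(113)), (np.int64(-14), np.int64(-51), np.int64(115)), (np.int64(-13), np.int64(-53), np.int64(114)), (np.int64(-13), np.int64(-55), np.int64(114)), (np.int64(-12), np.int64(-58), np.int64(111)), (np.int64(-13), np.int64(-59), np.int64(114)), (np.int64(-13), np.int64(-62), np.int64(114)), (np.int64(-12), np.int64(-64), np.int64(113)), (np.int64(-11), np.int64(-66), np.int64(110)), (np.int64(-11), np.int64(-68), np.int64(110)), (np.int64(-12), np.int64(-70), np.int64(115)), (np.int64(-12), np.int64(-72), np.int64(114))]
[(np.int64(-16), np.int64(-47), np.int64(113)), (np.int64(-16), np.int64(-50), np.int64(112)), (np.int64(-15), np.int64(-52), np.int64(111)), (np.int64(-16), np.int64(-54), np.int64(113)), (np.int64(-15), np.int64(-56), np.int64(113)), (np.int64(-15), np.int64(-58), np.int64(113)), (np.int64(-15), np.int64(-60), np.int64(113)), (np.int64(-15), np.int64(-62), np.int64(113)), (np.int64(-15), np.int64(-64), np.int64(114)), (np.int64(-14), np.int64(-66), np.int64(114)), (np.int64(-14), n
[... 3093 characters left out ...]
int64(-59), np.int64(91)), (np.int64(-24), np.int64(-61), np.int64(94)), (np.int64(-24), np.int64(-63), np.int64(93)), (np.int64(-24), np.int64(-65), np.int64(96)), (np.int64(-24), np.int64(-67), np.int64(96)), (np.int64(-24), np.int64(-69), np.int64(95)), (np.int64(-24), np.int64(-71), np.int64(97))]
vial box [ -17.21347763 -146.84945139   78.35545859] [  19.60392048 -110.30013047   91.54411518]
machine [ 0.63428232 -0.25397551  0.10006357] [ 0.96408826 -0.08606661  0.36409178]
front [-45.85502473 -45.58013487] y [-80.05962917 -79.76650022  79.65178361  79.94394375]
lip [ 17.66796583 -79.69385271 166.37915938] [ 29.3503002   81.12703868 188.64588329] [ 21.16362578   0.23297433 183.16861785]
```

```bash
python3 -m inch '[{"dx":38,"dy":-23,"dz":-4,"gripper":0},{"dx":38,"dy":-23,"dz":-4},{"dx":38,"dy":-23,"dz":-4},{"dx":38,"dy":-23,"dz":-4},{"dx":38,"dy":-23,"dz":-4},{"dx":38,"dy":-23,"dz":-4},{"dx":38,"dy":-23,"dz":-4},{"dx":38,"dy":-23,"dz":-4}]' 10; python3 -c "
from rig import robot
print(robot.get_obs()['q'])"
```

```text
[-1.50153486e+00  5.28396468e-01  1.43376902e+00  2.82268664e-06
  1.18138278e+00 -1.78497816e-01]invalid input
```

```bash
python3 -m inch '[{"ax":0,"ay":0,"az":0,"dx":38,"dy":-23,"dz":-4,"gripper":0},{"ax":0,"ay":0,"az":0,"dx":38,"dy":-23,"dz":-4,"gripper":0},{"ax":0,"ay":0,"az":0,"dx":38,"dy":-23,"dz":-4,"gripper":0},{"ax":0,"ay":0,"az":0,"dx":38,"dy":-23,"dz":-4,"gripper":0},{"ax":0,"ay":0,"az":0,"dx":38,"dy":-23,"dz":-4,"gripper":0},{"ax":0,"ay":0,"az":0,"dx":38,"dy":-23,"dz":-4,"gripper":0},{"ax":0,"ay":0,"az":0,"dx":38,"dy":-23,"dz":-4,"gripper":0},{"ax":0,"ay":0,"az":0,"dx":38,"dy":-23,"dz":-4,"gripper":0}]' 10; python3 -c "
from rig import robot
print(robot.get_obs()['q'])"
```

```text
time: 0.9
position: [0.4038, -0.3513, 0.2544]
tool_rot: [0.992, 0.123, -0.0, -0.0]
ft_force: [-0.2, -0.6, -0.5]
grip_width: 0.031
[-9.24910414e-01  3.68345111e-01  1.61911127e+00  2.14744096e-05
  1.15481198e+00  3.98251106e-01]
```

```bash
python3 -m inch '[{"ax":0,"ay":0,"az":0,"dx":14,"dy":-47,"dz":-1,"gripper":0},{"ax":0,"ay":0,"az":0,"dx":14,"dy":-47,"dz":-1,"gripper":0},{"ax":0,"ay":0,"az":0,"dx":14,"dy":-47,"dz":-1,"gripper":0},{"ax":0,"ay":0,"az":0,"dx":14,"dy":-47,"dz":-1,"gripper":0},{"ax":0,"ay":0,"az":0,"dx":14,"dy":-47,"dz":-1,"gripper":0},{"ax":0,"ay":0,"az":0,"dx":14,"dy":-47,"dz":-1,"gripper":0},{"ax":0,"ay":0,"az":0,"dx":14,"dy":-47,"dz":-1,"gripper":0},{"ax":0,"ay":0,"az":0,"dx":14,"dy":-47,"dz":-1,"gripper":0}]' 10; python3 -c "
from rig import robot
print(robot.get_obs()['q'])"
python3 -m inch '[{"ax":0,"ay":0,"az":0.12,"dx":0,"dy":0,"dz":0,"gripper":0},{"ax":0,"ay":0,"az":0.12,"dx":0,"dy":0,"dz":0,"gripper":0},{"ax":0,"ay":0,"az":0.104,"dx":0,"dy":0,"dz":0,"gripper":0}]';python3 -c "
from rig import robot
print(robot.get_obs()['q'])"
```

```text
time: 1.7
position: [0.4188, 0.041, 0.2625]
tool_rot: [0.992, 0.123, 0.0, -0.0]
ft_force: [1.8, 0.0, -0.3]
grip_width: 0.0003
[-1.69496432e-01  1.92230291e-01  1.86292382e+00  5.59953295e-05
  1.08645030e+00  1.15395775e+00]
time: 2.0
position: [0.4189, 0.04, 0.2624]
tool_rot: [0.999, -0.049, -0.0, 0.0]
ft_force: [-0.8, -0.5, -0.5]
grip_width: 0.0003
[-1.71627975e-01  1.92770546e-01  1.86279683e+00 -8.49028241e-05
  1.08660772e+00  1.49767574e+00]
```

```bash
python3 -m inch '[{"ax":0,"ay":0,"az":0,"dx":35,"dy":0,"dz":0,"gripper":0},{"ax":0,"ay":0,"az":0,"dx":35,"dy":0,"dz":0,"gripper":0},{"ax":0,"ay":0.14,"az":0,"dx":0,"dy":0,"dz":0,"gripper":0},{"ax":0,"ay":0.14,"az":0,"dx":0,"dy":0,"dz":0,"gripper":0},{"ax":0,"ay":0.14,"az":0,"dx":0,"dy":0,"dz":0,"gripper":0},{"ax":0,"ay":0.14,"az":0,"dx":0,"dy":0,"dz":0,"gripper":0}]';python3 -c "
from rig import robot
print(robot.get_obs()['q'])"
```

```text
time: 2.6
position: [0.4887, 0.0323, 0.263]
tool_rot: [0.959, -0.046, 0.278, 0.014]
ft_force: [0.3, 1.0, -0.1]
grip_width: 0.0005
[-0.19664572  0.13425596  2.11930634  0.16387543  0.33100971  1.33030596]
```

```bash
cat > kin.py <<'E'
import numpy as np
from scipy.spatial.transform import Rotation as R
from scipy.optimize import least_squares
def fk(q,p):
    a,lat,h,L2,L3,e3,Lt=p
    r1=R.from_euler('z',q[0]);r2=r1*R.from_euler('y',q[1]);r3=r2*R.from_euler('y',q[2])
    r5=r3*R.from_euler('z',q[3])*R.from_euler('y',q[4]);r=r5*R.from_euler('z',q[5])
    return r1.apply([a,lat,h])+r2.apply([0,0,L2])+r3.apply([e3,0,L3])+r5.apply([0,0,Lt]), r
D=[([-1.50147856,.528472614,1.4339034,0,1.18139417,-.1785],[.15329,-.60515,.22157]),
([-.92491,.368345,1.619111,0,1.154812,.39825],[.4038,-.3513,.2544]),
([-.169496,.19223,1.862924,0,1.08645,1.153958],[.4188,.041,.2625]),
([-.171628,.192771,1.862797,0,1.086608,1.497676],[.4189,.04,.2624]),
([-.19664572,.13425596,2.11930634,.16387543,.33100971,1.33030596],[.4887,.0323,.263])]
def fit():
    f=lambda p:np.r_[np.concatenate([fk(q,p)[0]-x for q,x in D]),1e-3*(p-p0)]
    p0=np.array([0,.11,.3,.6,.5,0,.25])
    s=least_squares(f,p0);return s
E
python3 - <<'E'
from kin import *
s=fit();print(s.x.round(4),np.abs(s.fun[:15]).max())
p,r=fk(D[4][0],s.x);print(r.as_quat()); print(fk(D[0][0],s.x)[1].as_quat())
E
```

```text
[2.000e-04 1.110e-01 2.741e-01 5.879e-01 3.915e-01 1.141e-01 3.054e-01] 5.961669596963454e-05
[0.71104343 0.64586776 0.18665491 0.20599035]
[ 6.14292327e-01  7.89077785e-01  8.10733569e-04 -7.26718848e-04]
```

```bash
cat >> kin.py <<'E'
P=fit().x
T=fk(D[0][0],P)[1].inv()*R.from_quat([9.92333198e-01,1.23586566e-01,7.7e-05,-1.086e-03])
lo=np.array([-3.08,-.75,.22,-1.43,0,-2.85]);hi=np.array([3.08,2.2,2.44,4.57,2.65,2.85])
C=np.array([.6412,.0794]);ya=-.098
ex=np.array([np.cos(ya),np.sin(ya)]);ey=np.array([-ex[1],ex[0]])
def w(bx,by,z): return np.r_[C+bx/1e3*ex+by/1e3*ey,z/1e3]
def b(p): d=np.array(p[:2])-C; return np.array([d@ex,d@ey,p[2]])*1e3
def ori(beta,yaw=0):  # tool z forward, beta rad below horizontal
    z=np.r_[np.cos(beta)*np.cos(ya+yaw),np.cos(beta)*np.sin(ya+yaw),-np.sin(beta)]
    y=np.r_[np.sin(ya+yaw),-np.cos(ya+yaw),0.]
    return R.from_matrix(np.stack([np.cross(y,z),y,z],1))
def ik(pos,rot,q0):
    def f(q):
        p,r=fk(q,P);return np.r_[(p-pos)*5,((r*T).inv()*rot).as_rotvec()]
    s=least_squares(f,np.clip(q0,lo+1e-3,hi-1e-3),bounds=(lo,hi));return s.x,np.abs(s.fun).max()
E
python3 - <<'E'
from kin import *
np.set_printoptions(suppress=True,precision=2)
for be in (10,20,30,40,50,60):
  for pos in ((-110,-48,130),(-20,-48,112),(20,-48,115),(-56,-48,60)):
    for q0 in ([-.2,.3,2,.2,.5,1.3],[-.2,.3,2,2.9,.5,-1.4]):
      q,e=ik(w(*pos),ori(np.deg2rad(be)),q0)
      print(be,pos,q,'ok' if e<1e-4 else 'NO %.3f'%e)
E
```

```text
10 (-110, -48, 130) [-0.02  1.35  2.44  3.34  2.08 -1.47] NO 0.094
10 (-110, -48, 130) [-0.02  1.35  2.44  3.34  2.08 -1.47] NO 0.094
10 (-20, -48, 112) [-0.15  1.19  2.3   3.09  1.75 -1.59] ok
10 (-20, -48, 112) [-0.15  1.19  2.3   3.09  1.75 -1.59] ok
10 (20, -48, 115) [-0.15  1.12  2.21  3.09  1.58 -1.58] ok
10 (20, -48, 115) [-0.15  1.12  2.21  3.09  1.58 -1.58] ok
10 (-56, -48, 60) [-0.16  1.4   2.33  3.07  1.98 -1.61] ok
10 (-56, -48, 60) [-0.16  1.4   2.33  3.07  1.98 -1.61] ok
20 (-110, -48, 130) [-0.01  1.03  2.44  3.31  1.5  -1.55] NO 0.107
20 (-110, -48, 130) [-0.01  1.03  2.44  3.31  1.5  -1.55] NO 0.107
20 (-20, -48, 112) [-0.15  1.02  2.3   3.09  1.41 -1.58] ok
20 (-20, -48, 112) [-0.15  1.02  2.3   3.09  1.41 -1.58] ok
20 (20, -48, 115) [-0.15  0.97  2.2   3.09  1.25 -1.57] ok
20 (20, -48, 115) [-0.15  0.97  2.2   3.09  1.25 -1.57] ok
20 (-56, -48, 60) [-0.16  1.24  2.36  3.08  1.68 -1.6 ] ok
20 (-56, -48, 60) [-0.16  1.24  2.36  3.08  1.68 -1.6 ] ok
30 (-110, -48, 130) [-0.11  0.84  2.44  3.16  1.14 -1.59] NO 0.050
30 (-110, -48, 130) [-0.11  0.84  2.44  3.16  1.14 -1
[... 1103 characters left out ...]
115) [-0.14  0.64  1.97  3.    0.17 -1.46] ok
50 (20, -48, 115) [-0.14  0.64  1.97  3.    0.17 -1.46] ok
50 (-56, -48, 60) [-0.14  0.76  2.18  3.08  0.49 -1.55] ok
50 (-56, -48, 60) [-0.14  0.76  2.18  3.08  0.49 -1.55] ok
60 (-110, -48, 130) [-0.15  0.49  2.16  2.41  0.04 -0.88] ok
60 (-110, -48, 130) [-0.15  0.49  2.16  2.41  0.04 -0.88] ok
60 (-20, -48, 112) [-0.14  0.59  1.95  0.23  0.08  1.31] ok
60 (-20, -48, 112) [-0.14  0.59  1.95  0.23  0.08  1.31] ok
60 (20, -48, 115) [-0.13  0.61  1.85  0.11  0.16  1.43] ok
60 (20, -48, 115) [-0.13  0.61  1.85  0.11  0.16  1.43] ok
60 (-56, -48, 60) [-0.14  0.68  2.06  2.98  0.13 -1.45] ok
60 (-56, -48, 60) [-0.14  0.68  2.06  2.98  0.13 -1.45] ok
```

```bash
cat > st.py <<'E'
import sys
from kin import *
from rig import robot
np.set_printoptions(suppress=True,precision=3)
o=robot.get_obs();r=R.from_quat(o["tool_rot"]);z=r.as_matrix()[:,2];y=r.as_matrix()[:,1]
print("t",o["time"],"box",b(o["position"]).round(1),"q",o["q"],"F",np.round(o["ft_force"],1))
print("pitch below",np.rad2deg(np.arcsin(-z[2])).round(2),"yaw err",np.rad2deg(np.arctan2(z[1],z[0])-ya).round(2),"y.z",y[2].round(4))
if len(sys.argv)>4:
    t=w(*map(float,sys.argv[1:4]));be=np.deg2rad(float(sys.argv[4]))
    print("shift in tool mm",(r.inv().apply(t-o["position"])*1e3).round(1),"rotvec",(r.inv()*ori(be)).as_rotvec().round(3))
    print(ik(t,ori(be),o["q"]))
E
python3 st.py -90 -48 200 58; python3 st.py -90 -48 200 35
```

```text
t 2.6 box [-147.2  -61.8  263. ] q [-0.197  0.134  2.119  0.164  0.331  1.33 ] F [ 0.3  1.  -0.1]
pitch below 57.72 yaw err 0.05 y.z 0.0006
shift in tool mm [ 14.7 -13.7  83.8] rotvec [-0.    -0.005  0.002]
(array([-0.144,  0.345,  2.07 ,  0.144,  0.17 ,  1.39 ]), np.float64(2.55351295663786e-14))
t 2.6 box [-147.2  -61.8  263. ] q [-0.197  0.134  2.119  0.164  0.331  1.33 ] F [ 0.3  1.  -0.1]
pitch below 57.72 yaw err 0.05 y.z 0.0006
shift in tool mm [ 14.7 -13.7  83.8] rotvec [-0.001  0.397  0.002]
(array([-0.158,  0.525,  2.36 ,  3.066,  0.704, -1.547]), np.float64(4.318767565791859e-13))
```

```bash
python3 -m inch '[{"ax":0,"ay":0,"az":0,"dx":7,"dy":-7,"dz":40,"gripper":0},{"ax":0,"ay":0,"az":0,"dx":7,"dy":-7,"dz":40,"gripper":0},{"ax":0,"ay":0.1,"az":0,"dx":0,"dy":0,"dz":0,"gripper":0},{"ax":0,"ay":0.1,"az":0,"dx":0,"dy":0,"dz":0,"gripper":0}]';python3 st.py -90 -48 200 35
```

```text
time: 3.0
position: [0.5496, 0.0537, 0.2058]
tool_rot: [0.951, -0.041, 0.306, 0.002]
ft_force: [0.9, -0.5, 0.7]
grip_width: 0.0001
t 3.0 box [-88.7 -34.5 205.8] q [-0.133  0.342  2.105  0.595  0.088  0.946] F [ 0.9 -0.5  0.7]
pitch below 54.34 yaw err 2.87 y.z -0.0219
shift in tool mm [-4.5 13.6  3.5] rotvec [-0.029  0.338 -0.002]
(array([-0.158,  0.525,  2.36 ,  3.066,  0.704, -1.547]), np.float64(1.3877787807814457e-15))
```

```bash
for i in 1; do python3 -m inch '[{"ax":0,"ay":0.08,"az":0,"dx":0,"dy":0,"dz":0,"gripper":0},{"ax":0,"ay":0.08,"az":0,"dx":0,"dy":0,"dz":0,"gripper":0},{"ax":0,"ay":0.08,"az":0,"dx":0,"dy":0,"dz":0,"gripper":0},{"ax":0,"ay":0.08,"az":0,"dx":0,"dy":0,"dz":0,"gripper":0}]';done;python3 st.py -90 -48 200 35
```

```text
time: 3.4
position: [0.5466, 0.0711, 0.205]
tool_rot: [0.946, -0.032, 0.32, -0.025]
ft_force: [-0.4, -0.8, 0.9]
grip_width: 0.0003
t 3.4 box [-93.4 -17.5 205. ] q [-0.136  0.347  2.137  1.474  0.11   0.066] F [-0.4 -0.8  0.9]
pitch below 52.5 yaw err 8.16 y.z -0.0679
shift in tool mm [-0.4 30.9  3.4] rotvec [-0.086  0.31  -0.012]
(array([-0.158,  0.525,  2.36 ,  3.066,  0.704, -1.547]), np.float64(2.6397070293504576e-13))
```

```bash
python3 -m inch '[{"ax":-0.01,"ay":0.08,"az":0,"dx":0,"dy":3,"dz":0,"gripper":0},{"ax":-0.02,"ay":0.08,"az":0,"dx":0,"dy":6,"dz":0,"gripper":0},{"ax":-0.02,"ay":0.08,"az":0,"dx":0,"dy":8,"dz":0,"gripper":0},{"ax":-0.02,"ay":0.08,"az":0,"dx":0,"dy":8,"dz":0,"gripper":0}]';python3 st.py -90 -48 200 35
```

```text
time: 3.8
position: [0.543, 0.084, 0.2006]
tool_rot: [0.933, -0.027, 0.355, -0.046]
ft_force: [-0.8, 0.8, 0.4]
grip_width: 0.0003
t 3.8 box [-98.2  -5.  200.6] q [-0.142  0.378  2.206  2.349  0.226 -0.814] F [-0.8  0.8  0.4]
pitch below 48.06 yaw err 11.34 y.z -0.1056
shift in tool mm [ 6.2 43.3  0.1] rotvec [-0.13   0.238 -0.026]
(array([-0.158,  0.525,  2.36 ,  3.066,  0.704, -1.547]), np.float64(1.6653345369377348e-15))
```

```bash
python3 -m inch '[{"ax":-0.02,"ay":0.06,"az":0,"dx":1,"dy":6,"dz":0,"gripper":0},{"ax":-0.02,"ay":0.06,"az":-0.005,"dx":1,"dy":6,"dz":0,"gripper":0},{"ax":-0.02,"ay":0.06,"az":-0.005,"dx":1,"dy":6,"dz":0,"gripper":0},{"ax":-0.02,"ay":0.06,"az":-0.005,"dx":1,"dy":6,"dz":0,"gripper":0}]';python3 st.py -90 -48 200 35
```

```text
time: 4.2
position: [0.5446, 0.0637, 0.2012]
tool_rot: [0.89, -0.038, 0.454, -0.009]
ft_force: [0.9, 0.2, -1.2]
grip_width: 0.0003
t 4.2 box [-94.6 -25.  201.2] q [-0.143  0.506  2.353  2.984  0.663 -1.454] F [ 0.9  0.2 -1.2]
pitch below 35.97 yaw err 4.3 y.z -0.0506
shift in tool mm [ 2.1 23.1  3. ] rotvec [-0.061  0.019 -0.019]
(array([-0.158,  0.525,  2.36 ,  3.066,  0.704, -1.547]), np.float64(1.430223127429908e-13))
```

```bash
python3 -m inch '[{"ax":-0.03,"ay":0.01,"az":-0.01,"dx":1,"dy":12,"dz":2,"gripper":0},{"ax":-0.03,"ay":0.01,"az":-0.01,"dx":1,"dy":12,"dz":2,"gripper":0},{"ax":0,"ay":0,"az":0,"dx":0,"dy":0,"dz":0,"gripper":0}]';python3 st.py -75 -48 122 35
python3 - <<'E'
from rig import optics
import cv2
c=optics.camera("scene");cv2.imwrite("pics/s1.png",cv2.resize(c["img"][120:300,180:420,::-1],None,fx=3.3,fy=3.3))
E
```

```text
time: 4.5
position: [0.5474, 0.0397, 0.1984]
tool_rot: [0.887, -0.043, 0.46, 0.022]
ft_force: [0.4, -0.5, -0.2]
grip_width: 0.0002
t 4.5 box [-89.4 -48.7 198.4] q [-0.162  0.528  2.358  3.057  0.703 -1.543] F [ 0.4 -0.5 -0.2]
pitch below 35.17 yaw err 0.13 y.z -0.0012
shift in tool mm [-54.1  -0.6  55.8] rotvec [-0.002  0.003 -0.   ]
(array([-0.155,  0.792,  2.363,  3.085,  0.973, -1.572]), np.float64(1.1554346455305838e-11))
```

View pics/s1.png

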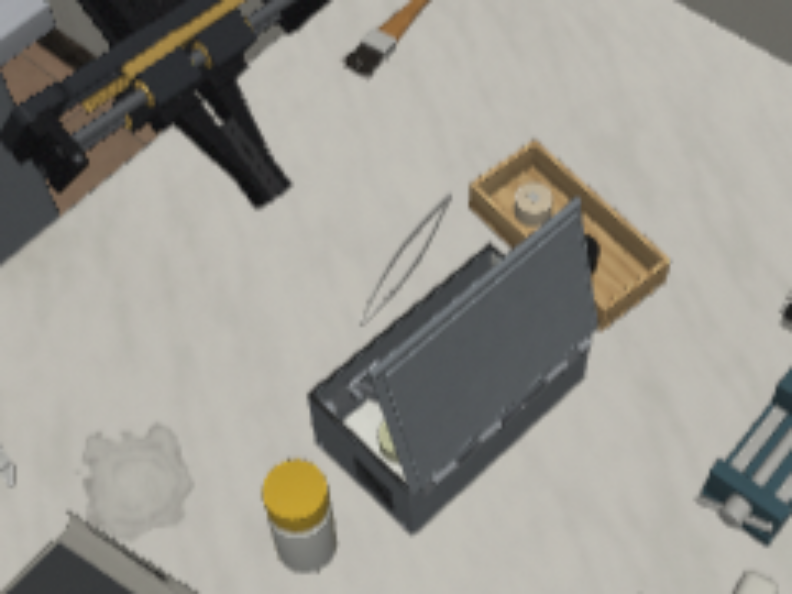

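```bash
python3 -m inch '[{"ax":0,"ay":0,"az":0,"dx":-16,"dy":-0.5,"dz":20,"gripper":0},{"ax":0,"ay":0,"az":0,"dx":-16,"dy":0,"dz":20,"gripper":0},{"ax":0,"ay":0,"az":0,"dx":1.5,"dy":0,"dz":20,"gripper":0},{"ax":0,"ay":0,"az":0,"dx":1.5,"dy":0,"dz":20,"gripper":0},{"ax":0,"ay":0,"az":0,"dx":0,"dy":0,"dz":0,"gripper":0}]';python3 st.py -17 -48 113 35
python3 - <<'E'
from rig import optics
import cv2
c=optics.camera("scene");cv2.imwrite("pics/s2.png",cv2.resize(c["img"][150:290,220:400,::-1],None,fx=4.2,fy=4.2))
c=optics.camera("top");cv2.imwrite("pics/t2.png",cv2.resize(c["img"][130:260,240:430,::-1],None,fx=4.2,fy=4.2))
E
```

```text
time: 5.05
position: [0.5984, 0.036, 0.1291]
tool_rot: [0.886, -0.042, 0.462, 0.021]
ft_force: [-0.5, 0.4, -0.3]
grip_width: 0.0005
t 5.05 box [-38.3 -47.4 129.1] q [-0.15   0.743  2.266  3.079  0.828 -1.559] F [-0.5  0.4 -0.3]
pitch below 34.95 yaw err 0.23 y.z -0.0014
shift in tool mm [-1.   0.7 26.7] rotvec [-0.003 -0.001  0.001]
(array([-0.146,  0.78 ,  2.214,  3.088,  0.812, -1.561]), np.float64(7.894591994017652e-10))
```

View pics/s2.png

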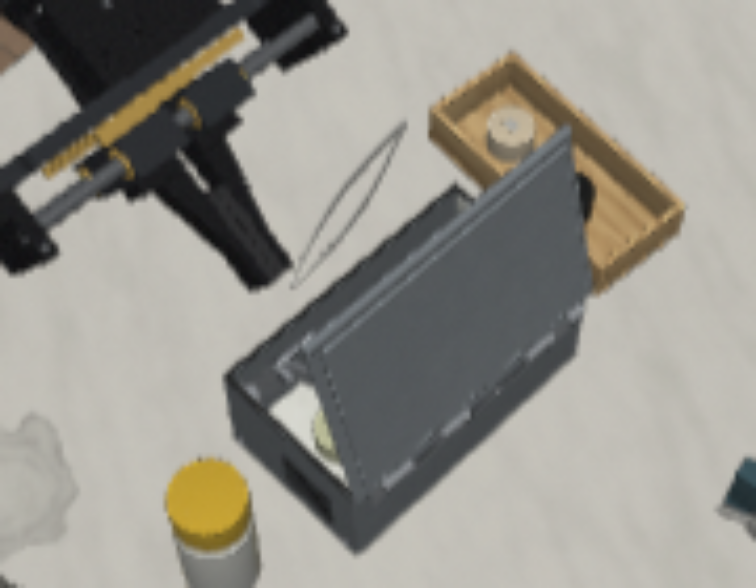

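View pics/t2.png

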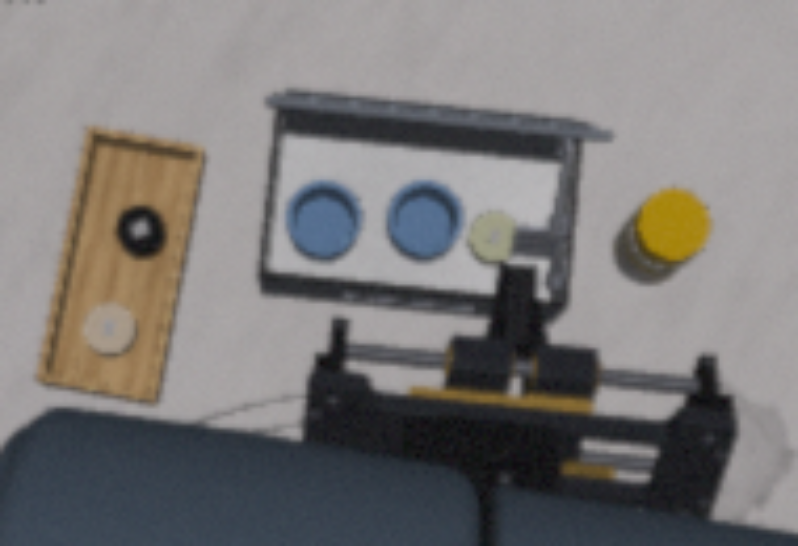

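Run:
```python
import numpy as np
from h import *; from kin import w
for n,(ox,oy) in (("scene",(220,150)),("top",(240,130))):
    c=dict(np.load(n+"0.npz"))
    for p in ((-38.3,-47.4,129.1),(-19,-59,104)):
        u,v=proj(c,w(*p));print(n,p,(u-ox)*4.2,(v-oy)*4.2)
```

```text
scene (-38.3, -47.4, 129.1) 273.5255897212856 274.96034039928554
scene (-19, -59, 104) 286.246212616297 343.5355217832174
top (-38.3, -47.4, 129.1) 516.1536939148699 270.1117781574694
top (-19, -59, 104) 537.4398504784684 242.24303614974167
```

```bash
python3 -m inch '[{"ax":0,"ay":0,"az":0,"dx":0,"dy":0.3,"dz":13,"gripper":0},{"ax":0,"ay":0,"az":0,"dx":0,"dy":0.3,"dz":12,"gripper":0},{"ax":0,"ay":0,"az":0,"dx":0,"dy":0,"dz":3,"gripper":0},{"ax":0,"ay":0,"az":0,"dx":0,"dy":0,"dz":3,"gripper":0}]';python3 st.py
```

```text
time: 5.55
position: [0.6216, 0.033, 0.1115]
tool_rot: [0.886, -0.043, 0.461, 0.022]
ft_force: [0.9, 0.2, 0.5]
grip_width: 0.0007
t 5.55 box [-15.  -48.1 111.5] q [-0.148  0.782  2.209  3.081  0.808 -1.559] F [0.9 0.2 0.5]
pitch below 35.07 yaw err 0.18 y.z -0.001
```

```bash
python3 -m inch '[{"ax":0,"ay":0,"az":0,"dx":0,"dy":0,"dz":5,"gripper":0},{"ax":0,"ay":0,"az":0,"dx":0,"dy":0,"dz":5,"gripper":0},{"ax":0,"ay":0,"az":0,"dx":5,"dy":0,"dz":5.5,"gripper":0},{"ax":0,"ay":0,"az":0,"dx":5,"dy":0,"dz":5.5,"gripper":0},{"ax":0,"ay":0,"az":0,"dx":5,"dy":0,"dz":5,"gripper":0},{"ax":0,"ay":0,"az":0,"dx":0,"dy":0,"dz":0,"gripper":0},{"ax":0,"ay":0,"az":0,"dx":0,"dy":0,"dz":0,"gripper":0},{"ax":0,"ay":0,"az":0,"dx":0,"dy":0,"dz":0,"gripper":0}]';python3 st.py
cat > look.py <<'E'
import sys
from rig import optics
import cv2,numpy as np
from kin import *
n=sys.argv[1]
c=optics.camera("scene");cv2.imwrite(f"pics/s{n}.png",cv2.resize(c["img"][150:290,220:400,::-1],None,fx=4.2,fy=4.2))
for cam in ("scene","top"):
    if cam=="top": c=optics.camera("top")
    # lid edge left corner: lid angle from outer-face depth points
    K=c["camera_matrix"];v,u=np.mgrid[0:400,0:640]
    Q=np.stack([(u-K[0,2])/K[0,0],-(v-K[1,2])/K[1,1],-np.ones(u.shape)],-1)*c["depth"][...,None]
    W=Q@R.from_quat(c["attitude"]).as_matrix().T+c["position"]
    Bx=(W[...,:2]-C)@ex*1e3;By=(W[...,:2]-C)@ey*1e3;Z=W[...,2]*1e3
    # lid points: left half away from gripper
    m=(By>20)&(By<75)&(c["depth"]>0)
    hx=46-Bx;hz=Z-73.5;rr=np.hypot(hx,hz);m&=(rr<122)&(rr>40)&(hz>2)
    th=np.arctan2(hz,hx)[m];rr=rr[m]
    if len(th): print(cam,"lid pts",len(th),"angle (outer face 4-6mm off) med",np.median(th-np.arcsin(5/rr)).round(3),np.percentile(th,[10,90]).round(3))
E
python3 look.py 3
```

```text
time: 6.35
position: [0.6504, 0.0303, 0.1085]
tool_rot: [0.887, -0.043, 0.46, 0.022]
ft_force: [-1.0, 0.3, -2.0]
grip_width: 0.0003
t 6.35 box [ 13.9 -48.  108.5] q [-0.144  0.781  2.136  3.082  0.733 -1.553] F [-1.   0.3 -2. ]
pitch below 35.18 yaw err 0.18 y.z -0.001
scene lid pts 831 angle (outer face 4-6mm off) med 1.035 [1.045 1.178]
top lid pts 449 angle (outer face 4-6mm off) med 1.015 [1.024 1.142]
```

```bash
python3 st.py
```

```text
t 6.45 box [ 14.  -48.  108.5] q [-0.144  0.781  2.136  3.082  0.733 -1.553] F [-0.7  0.2 -2.1]
pitch below 35.17 yaw err 0.18 y.z -0.001
```

View pics/s3.png

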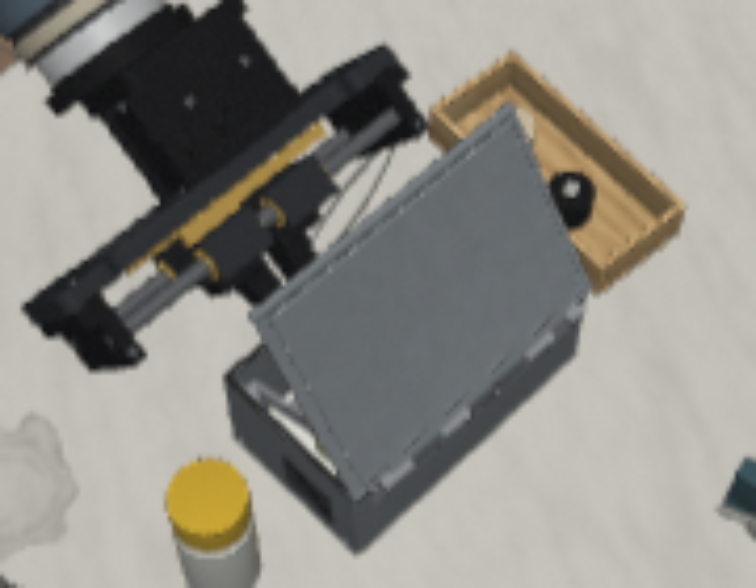

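```bash
python3 -m inch '[{"ax":0,"ay":0,"az":0,"dx":-1,"dy":0,"dz":-1,"gripper":0},{"ax":0,"ay":0,"az":0,"dx":-1.6,"dy":0,"dz":-1.6,"gripper":0},{"ax":0,"ay":0,"az":0,"dx":-1.6,"dy":0,"dz":-1.6,"gripper":0},{"ax":0,"ay":0,"az":0,"dx":-1.6,"dy":0,"dz":-1.6,"gripper":0},{"ax":0,"ay":0,"az":0,"dx":-1.6,"dy":0,"dz":-1.6,"gripper":0},{"ax":0,"ay":0,"az":0,"dx":-1.6,"dy":0,"dz":-1.6,"gripper":0},{"ax":0,"ay":0,"az":0,"dx":-1.6,"dy":0,"dz":-1.6,"gripper":0},{"ax":0,"ay":0,"az":0,"dx":-1,"dy":0,"dz":-1,"gripper":0}]';python3 st.py; python3 look.py 4
```

```text
time: 7.25
position: [0.6347, 0.0318, 0.106]
tool_rot: [0.886, -0.043, 0.46, 0.022]
ft_force: [-0.0, 0.7, -2.5]
grip_width: 0.0004
t 7.25 box [ -1.8 -48.1 106. ] q [-0.146  0.792  2.176  3.082  0.785 -1.557] F [-0.   0.7 -2.5]
pitch below 35.1 yaw err 0.18 y.z -0.0009
scene lid pts 867 angle (outer face 4-6mm off) med 0.794 [0.814 0.935]
top lid pts 648 angle (outer face 4-6mm off) med 0.773 [0.789 0.906]
```

View pics/s4.png

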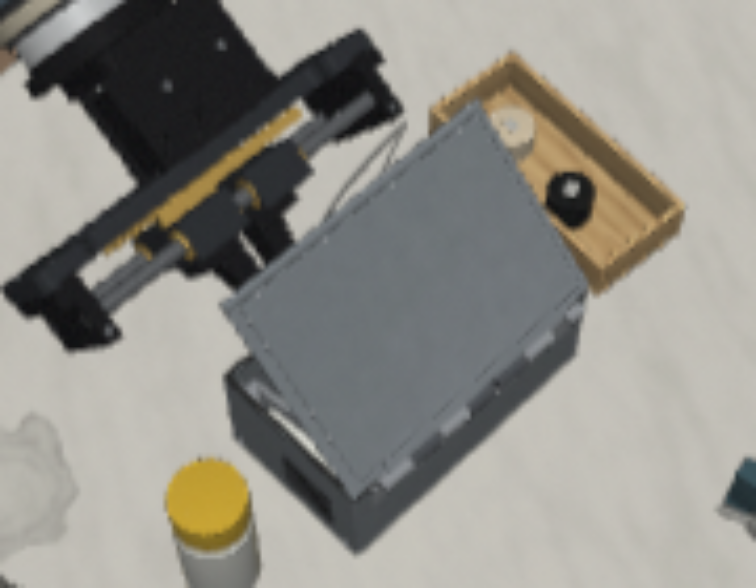

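```bash
python3 -m inch '[{"ax":0,"ay":0,"az":0,"dx":-1,"dy":0,"dz":-1,"gripper":0},{"ax":0,"ay":0,"az":0,"dx":-1.7,"dy":0,"dz":-1.7,"gripper":0},{"ax":0,"ay":0,"az":0,"dx":-1.7,"dy":0,"dz":-1.7,"gripper":0},{"ax":0,"ay":0,"az":0,"dx":-1.7,"dy":0,"dz":-1.7,"gripper":0},{"ax":0,"ay":0,"az":0,"dx":-1.7,"dy":0,"dz":-1.7,"gripper":0},{"ax":0,"ay":0,"az":0,"dx":-1.7,"dy":0,"dz":-1.7,"gripper":0},{"ax":0,"ay":0,"az":0,"dx":-1.7,"dy":0,"dz":-1.7,"gripper":0},{"ax":0,"ay":0,"az":0,"dx":-1.7,"dy":0,"dz":-1.7,"gripper":0}]';python3 -m inch '[{"ax":0,"ay":0,"az":0,"dx":-1.7,"dy":0,"dz":-1.5,"gripper":0},{"ax":0,"ay":0,"az":0,"dx":-1.7,"dy":0,"dz":-1.5,"gripper":0},{"ax":0,"ay":0,"az":0,"dx":-1.7,"dy":0,"dz":-1.5,"gripper":0},{"ax":0,"ay":0,"az":0,"dx":-1.7,"dy":0,"dz":-1.5,"gripper":0},{"ax":0,"ay":0,"az":0,"dx":-1.7,"dy":0,"dz":-1.5,"gripper":0},{"ax":0,"ay":0,"az":0,"dx":-1,"dy":0,"dz":-1,"gripper":0}]';python3 st.py -50 -48 95 35; python3 look.py 5
```

```text
time: 8.15
position: [0.6171, 0.0334, 0.1032]
tool_rot: [0.886, -0.043, 0.461, 0.022]
ft_force: [-0.0, 0.3, -0.9]
grip_width: 0.0006
time: 8.75
position: [0.6044, 0.0347, 0.1]
tool_rot: [0.886, -0.043, 0.46, 0.022]
ft_force: [0.2, 0.5, -0.2]
grip_width: 0.0003
t 8.75 box [-32.3 -48.1 100. ] q [-0.151  0.823  2.253  3.083  0.893 -1.565] F [ 0.2  0.5 -0.2]
pitch below 35.1 yaw err 0.18 y.z -0.001
shift in tool mm [-14.3  -0.2 -11.6] rotvec [-0.003  0.002  0.001]
(array([-0.151,  0.854,  2.299,  3.089,  0.972, -1.572]), np.float64(2.5864727026814194e-15))
scene lid pts 868 angle (outer face 4-6mm off) med 0.525 [0.55  0.667]
top lid pts 788 angle (outer face 4-6mm off) med 0.517 [0.533 0.648]
```

View pics/s5.png

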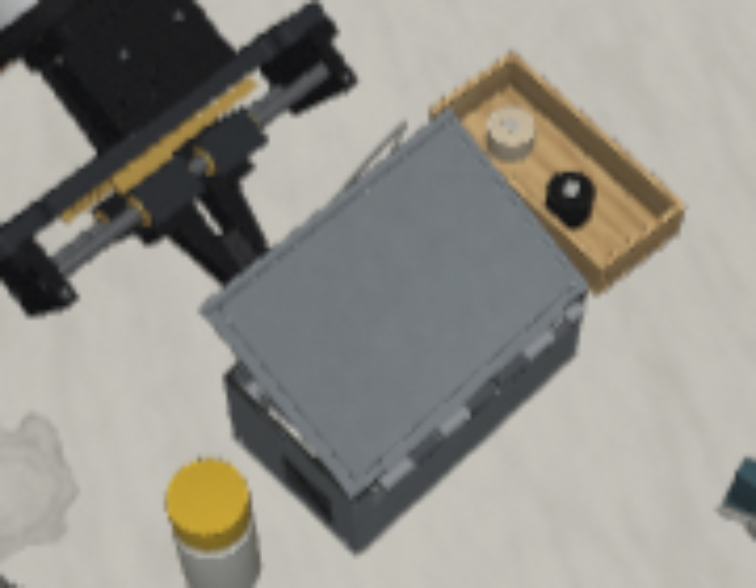

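```bash
python3 -m inch '[{"ax":0,"ay":0,"az":0,"dx":-1,"dy":0,"dz":-1,"gripper":0},{"ax":0,"ay":0,"az":0,"dx":-2,"dy":0,"dz":-1.6,"gripper":0},{"ax":0,"ay":0,"az":0,"dx":-2,"dy":0,"dz":-1.6,"gripper":0},{"ax":0,"ay":0,"az":0,"dx":-2,"dy":0,"dz":-1.6,"gripper":0},{"ax":0,"ay":0,"az":0,"dx":-2,"dy":0,"dz":-1.6,"gripper":0},{"ax":0,"ay":0,"az":0,"dx":-2,"dy":0,"dz":-1.6,"gripper":0},{"ax":0,"ay":0,"az":0,"dx":-2,"dy":0,"dz":-1.6,"gripper":0},{"ax":0,"ay":0,"az":0,"dx":-1,"dy":0,"dz":-1,"gripper":0}]';python3 st.py -61.4 -48 70 35; python3 look.py 6
```

```text
time: 9.65
position: [0.5869, 0.0363, 0.0951]
tool_rot: [0.886, -0.043, 0.46, 0.022]
ft_force: [0.1, 0.5, -0.5]
grip_width: 0.0006
t 9.65 box [-49.8 -48.2  95.1] q [-0.153  0.852  2.298  3.083  0.966 -1.57 ] F [ 0.1  0.5 -0.5]
pitch below 35.11 yaw err 0.18 y.z -0.001
shift in tool mm [-27.2  -0.2   5. ] rotvec [-0.003  0.002  0.001]
(array([-0.153,  0.944,  2.326,  3.091,  1.088, -1.579]), np.float64(3.5674471710045452e-09))
scene lid pts 834 angle (outer face 4-6mm off) med 0.395 [0.418 0.529]
top lid pts 527 angle (outer face 4-6mm off) med 0.398 [0.44  0.535]
```

View pics/s6.png

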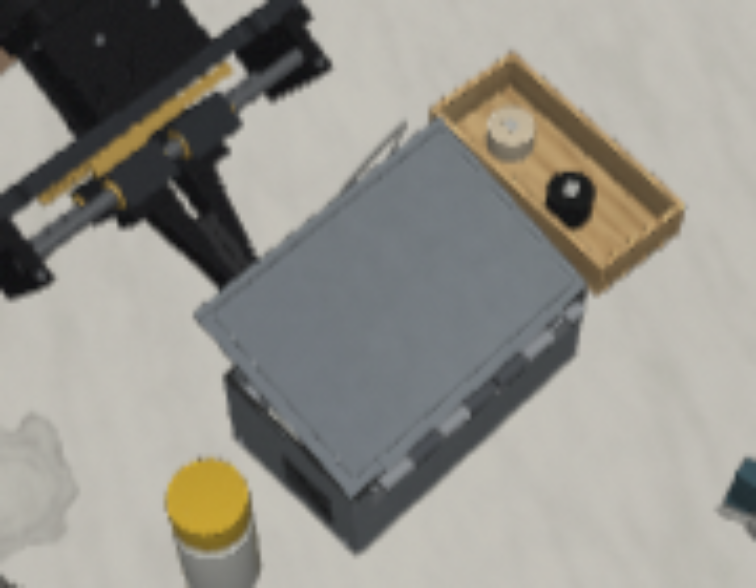

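```bash
python3 -m inch '[{"ax":0,"ay":0,"az":0,"dx":-1.5,"dy":0,"dz":0,"gripper":0},{"ax":0,"ay":0,"az":0,"dx":-1.7,"dy":0,"dz":0,"gripper":0},{"ax":0,"ay":0,"az":0,"dx":-1.7,"dy":0,"dz":0.4,"gripper":0},{"ax":0,"ay":0,"az":0,"dx":-1.7,"dy":0,"dz":0.4,"gripper":0},{"ax":0,"ay":0,"az":0,"dx":-1.7,"dy":0,"dz":0.4,"gripper":0},{"ax":0,"ay":0,"az":0,"dx":-1.7,"dy":0,"dz":0.4,"gripper":0},{"ax":0,"ay":0,"az":0,"dx":-1.7,"dy":0,"dz":0.4,"gripper":0},{"ax":0,"ay":0,"az":0,"dx":-1.7,"dy":0,"dz":0.4,"gripper":0}]';python3 -m inch '[{"ax":0,"ay":0,"az":0,"dx":-1.7,"dy":0,"dz":0.4,"gripper":0},{"ax":0,"ay":0,"az":0,"dx":-1.7,"dy":0,"dz":0.4,"gripper":0},{"ax":0,"ay":0,"az":0,"dx":-1.7,"dy":0,"dz":0.4,"gripper":0},{"ax":0,"ay":0,"az":0,"dx":-1.7,"dy":0,"dz":0.4,"gripper":0},{"ax":0,"ay":0,"az":0,"dx":-1.5,"dy":0,"dz":0.4,"gripper":0},{"ax":0,"ay":0,"az":0,"dx":-1.5,"dy":0,"dz":0.4,"gripper":0},{"ax":0,"ay":0,"az":0,"dx":-1.5,"dy":0,"dz":0.4,"gripper":0}]';python3 st.py -61.4 -48 57 35; python3 look.py 7
```

```text
time: 10.55
position: [0.5815, 0.0368, 0.0828]
tool_rot: [0.886, -0.043, 0.461, 0.022]
ft_force: [0.5, 0.2, -2.3]
grip_width: 0.0004
time: 11.25
position: [0.5773, 0.0373, 0.072]
tool_rot: [0.886, -0.043, 0.461, 0.022]
ft_force: [-0.4, 0.7, -1.3]
grip_width: 0.0004
t 11.25 box [-59.5 -48.2  72. ] q [-0.155  0.934  2.321  3.085  1.072 -1.577] F [-0.4  0.7 -1.3]
pitch below 35.08 yaw err 0.18 y.z -0.001
shift in tool mm [-13.4  -0.2   7. ] rotvec [-0.003  0.001  0.001]
(array([-0.153,  0.984,  2.322,  3.092,  1.124, -1.581]), np.float64(1.3235940121703038e-13))
scene lid pts 761 angle (outer face 4-6mm off) med 0.151 [0.179 0.279]
```

View pics/s7.png

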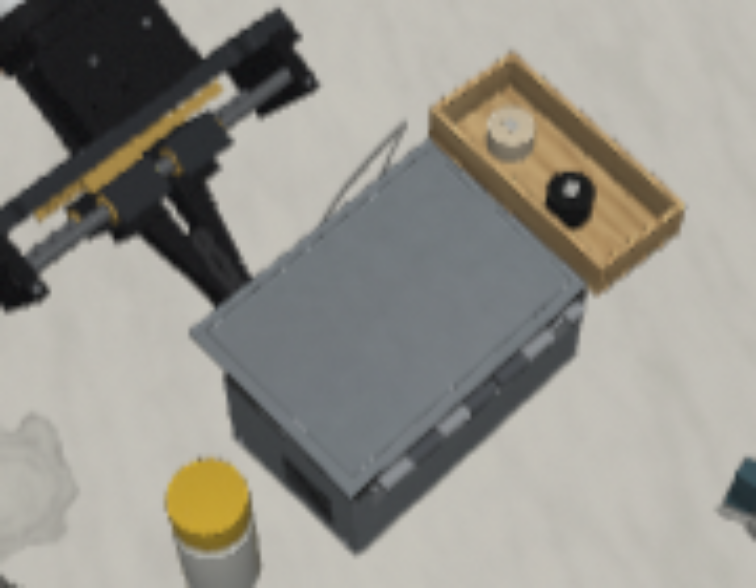

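```bash
python3 -m inch '[{"ax":0,"ay":0,"az":0,"dx":-0.9,"dy":0,"dz":0.5,"gripper":0},{"ax":0,"ay":0,"az":0,"dx":-0.9,"dy":0,"dz":0.5,"gripper":0},{"ax":0,"ay":0,"az":0,"dx":-0.9,"dy":0,"dz":0.5,"gripper":0},{"ax":0,"ay":0,"az":0,"dx":-0.9,"dy":0,"dz":0.5,"gripper":0},{"ax":0,"ay":0,"az":0,"dx":-0.9,"dy":0,"dz":0.5,"gripper":0},{"ax":0,"ay":0,"az":0,"dx":-0.9,"dy":0,"dz":0.5,"gripper":0},{"ax":0,"ay":0,"az":0,"dx":-0.9,"dy":0,"dz":0.5,"gripper":0},{"ax":0,"ay":0,"az":0,"dx":-0.9,"dy":0,"dz":0.5,"gripper":0}]';python3 -m inch '[{"ax":0,"ay":0,"az":0,"dx":-0.9,"dy":0,"dz":0.5,"gripper":0},{"ax":0,"ay":0,"az":0,"dx":-0.9,"dy":0,"dz":0.5,"gripper":0},{"ax":0,"ay":0,"az":0,"dx":-0.9,"dy":0,"dz":0.5,"gripper":0},{"ax":0,"ay":0,"az":0,"dx":-0.9,"dy":0,"dz":0.5,"gripper":0},{"ax":0,"ay":0,"az":0,"dx":-0.9,"dy":0,"dz":0.5,"gripper":0},{"ax":0,"ay":0,"az":0,"dx":-0.9,"dy":0,"dz":0.5,"gripper":0},{"ax":0,"ay":0,"az":0,"dx":-0.9,"dy":0,"dz":0.5,"gripper":0},{"ax":0,"ay":0,"az":0,"dx":-0.9,"dy":0,"dz":0.5,"gripper":0}]';python3 st.py -61.4 -48 57 35; python3 look.py 8
```

```text
time: 12.15
position: [0.5765, 0.0374, 0.0638]
tool_rot: [0.886, -0.043, 0.461, 0.022]
ft_force: [-0.2, -0.8, -0.7]
grip_width: 0.0004
time: 12.95
position: [0.5757, 0.0374, 0.0558]
tool_rot: [0.886, -0.043, 0.461, 0.022]
ft_force: [0.6, 0.6, 1.0]
grip_width: 0.0003
t 12.95 box [-61.1 -48.2  55.8] q [-0.155  0.986  2.321  3.087  1.124 -1.581] F [0.6 0.6 1. ]
pitch below 35.05 yaw err 0.18 y.z -0.0009
shift in tool mm [ 0.8 -0.2 -1. ] rotvec [-0.003  0.001  0.001]
(array([-0.153,  0.984,  2.322,  3.092,  1.124, -1.581]), np.float64(6.052178168347577e-10))
scene lid pts 707 angle (outer face 4-6mm off) med 0.021 [0.052 0.149]
```

View pics/s8.png

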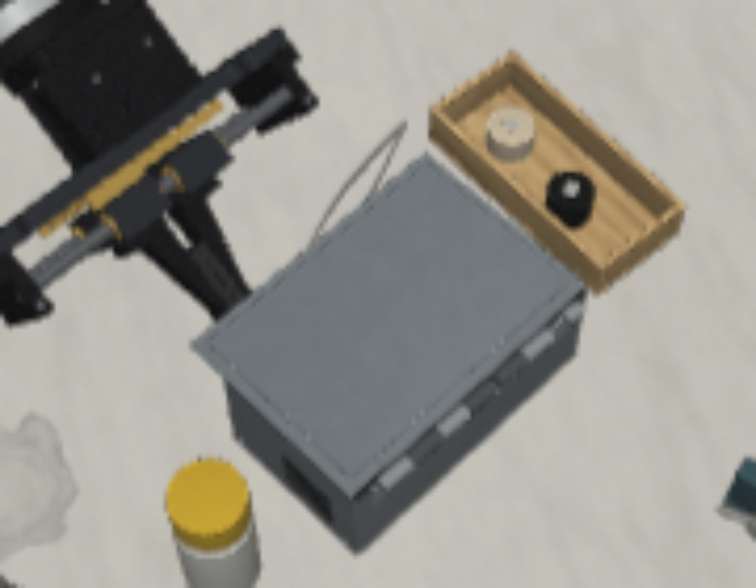

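```bash
python3 -m inch '[{"ax":0,"ay":0,"az":0,"dx":-0.8,"dy":0,"dz":0.5,"gripper":0},{"ax":0,"ay":0,"az":0,"dx":-0.8,"dy":0,"dz":0.5,"gripper":0},{"ax":0,"ay":0,"az":0,"dx":-0.8,"dy":0,"dz":0.5,"gripper":0},{"ax":0,"ay":0,"az":0,"dx":-0.8,"dy":0,"dz":0.5,"gripper":0},{"ax":0,"ay":0,"az":0,"dx":-0.8,"dy":0,"dz":0.5,"gripper":0},{"ax":0,"ay":0,"az":0,"dx":-1.6,"dy":0,"dz":1,"gripper":0},{"ax":0,"ay":0,"az":0,"dx":-1.6,"dy":0,"dz":1,"gripper":0},{"ax":0,"ay":0,"az":0,"dx":-1.6,"dy":0,"dz":1,"gripper":0}]';python3 st.py -85 -48 62 35; python3 look.py 9
```

```text
time: 13.85
position: [0.575, 0.0375, 0.0452]
tool_rot: [0.886, -0.043, 0.461, 0.022]
ft_force: [-0.1, -0.4, 0.3]
grip_width: 0.0005
t 13.85 box [-61.7 -48.1  45.2] q [-0.156  1.018  2.318  3.087  1.152 -1.582] F [-0.1 -0.4  0.3]
pitch below 35.08 yaw err 0.18 y.z -0.001
shift in tool mm [  0.4  -0.2 -28.7] rotvec [-0.003  0.001  0.001]
(array([-0.157,  1.008,  2.386,  3.09 ,  1.212, -1.587]), np.float64(2.8310687127941492e-14))
scene lid pts 697 angle (outer face 4-6mm off) med 0.021 [0.052 0.145]
```

View pics/s9.png

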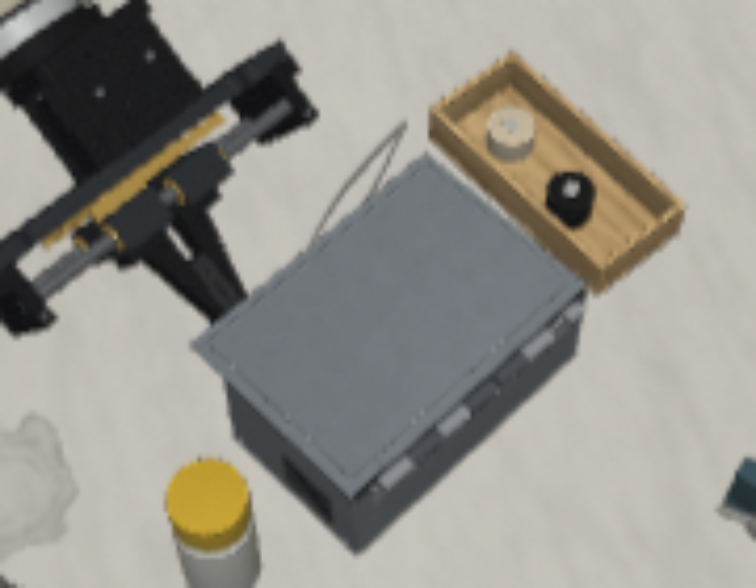

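```bash
python3 -m inch '[{"ax":0,"ay":0,"az":0,"dx":0,"dy":0,"dz":-6,"gripper":0},{"ax":0,"ay":0,"az":0,"dx":0,"dy":0,"dz":-8,"gripper":0},{"ax":0,"ay":0,"az":0,"dx":0,"dy":0,"dz":-8,"gripper":0},{"ax":0,"ay":0,"az":0,"dx":0,"dy":0,"dz":-8,"gripper":0},{"ax":0,"ay":0,"az":0,"dx":0,"dy":0,"dz":0,"gripper":0},{"ax":0,"ay":0,"az":0,"dx":0,"dy":0,"dz":0,"gripper":0},{"ax":0,"ay":0,"az":0,"dx":0,"dy":0,"dz":0,"gripper":0}]';python3 st.py ; python3 look.py 10
python3 - <<'E'
import numpy as np
from rig import optics
from kin import *
import cv2
c=optics.camera("scene")
K=c["camera_matrix"];v,u=np.mgrid[0:400,0:640]
Q=np.stack([(u-K[0,2])/K[0,0],-(v-K[1,2])/K[1,1],-np.ones(u.shape)],-1)*c["depth"][...,None]
W=Q@R.from_quat(c["attitude"]).as_matrix().T+c["position"]
Bx=(W[...,:2]-C)@ex*1e3;By=(W[...,:2]-C)@ey*1e3;Z=W[...,2]*1e3
m=(abs(By)<65)&(Bx>-50)&(Bx<30)&(Z>60)&(Z<110)
A=np.stack([Bx[m],By[m],np.ones(m.sum())],1);s=np.linalg.lstsq(A,Z[m],rcond=None)[0];print("cover plane slope x,y",s)
t=(By<-110)&(By>-300)&(Bx<-60)&(abs(Z)<8)
A=np.stack([Bx[t],By[t],np.ones(t.sum())],1);print("table",np.linalg.lstsq(A,Z[t],rcond=None)[0])
E
```

```text
time: 14.65
position: [0.5509, 0.0398, 0.0626]
tool_rot: [0.886, -0.043, 0.461, 0.022]
ft_force: [0.6, 0.6, 0.5]
grip_width: 0.0005
t 14.65 box [-86.  -48.3  62.6] q [-0.161  1.007  2.389  3.084  1.213 -1.587] F [0.6 0.6 0.5]
pitch below 35.05 yaw err 0.18 y.z -0.0009
scene lid pts 691 angle (outer face 4-6mm off) med 0.023 [0.052 0.142]
cover plane slope x,y [ 3.52395781e-04 -1.04758441e-03  8.02423579e+01]
table [ 0.00034676 -0.00060475 -0.2006361 ]
```

View pics/s10.png

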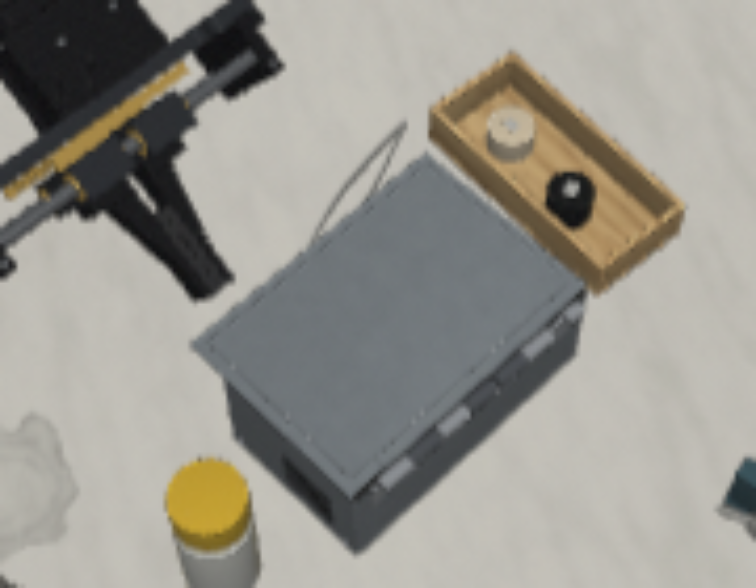

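```bash
python3 -c "
from rig import robot
print(robot.hand_in())"
```

```text
the job is handed in; nothing more can be done
None
```

The lid is fully shut and the job was handed in at about 15 s of the 51 s allowed; the hand-in gave no verdict.

**What I did:** With the gripper closed and pitched about 35° down, I pushed the thumb tab back until the stay folded. I followed straight through, so the lid dropped only a little and came to rest on the fingers at about 1.02 rad. I then drew the fingers back and down slowly. The lid went through about 0.78, 0.52, 0.40 and 0.15 rad to shut, and I backed the fingers out below the lip.

**Last checks:**
- **Lid:** it lies parallel to the worktop to within 0.001 rad front to back, and did not move while the fingers withdrew. My other estimate, which measures to the outer face, still read about 0.02 rad. It read too high by about that much throughout, so I put it down to the face offset.
- **Robot:** the fingertip is about 18 mm clear of the lip, and the wrist force is down to sensor noise.
- **Things round the box:** in the pictures the vial, tray and mounts have not moved; I compared these by eye and did not measure them. The near end of the tweezers is hidden behind the lid.
- **Not seen:** the inside of the box, so the final stay angle and the cups and sample are unchecked. The fingers stayed well above the cups and sample.

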